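# Wind back the strip-draw bench until the strip lets go

### The job

Wind the crank of the green strip-draw bench clockwise (seen looking onto its sloping crank face) until the heavy drag suddenly drops away, when the drag catch lets go of the strip and its red pin pops up. Stop there, well within a third of a turn, before the strip's end block runs under the pin and forces it up further; then let go of the crank. Leave everything else on the bench where it stands.

Things in the scene. Friction and masses are not known exactly. Their poses are not given: they have to be found in the camera images.
- drawbench: Green strip-draw bench, fixed. Origin on the worktop under the crank; z up, -x side faces the robot, y along the strip. Base 130 mm deep, 580 mm long (255 mm to -y, 325 mm to +y of the origin). In the middle a green gear head with the crank on its top face, which slopes 30 degrees down toward -y. On the +y side a closed grey drag housing, 62 mm deep, 86 mm high.
- crank_hub (a point): Point on the crank's axis on the sloping face, 130 mm up. Its z is the crank's axis, pointing out of the face: up, leaning 30 degrees toward the bench's -y end; its x, y turn with the crank. Turn clockwise as seen looking onto the face (negative about z); the other way it stops at once. The steel hub stands 31 mm out of the face.
- knob_grip (a point): Centre of the black crank knob, a cylinder 25 mm across, 52 mm long, parallel to the axis and 60 mm from it. This point is 56 mm out from the face; the knob goes 20 mm further out and ends 32 mm nearer the face, at the steel arm. It spins freely on its pin, so a gripper need not turn as it goes round. It starts at any angle of the circle.
- pin_top (a point): Top of the red pin (9 mm across) of the drag catch; it stands in the slot on the drag housing, about 15 mm out, and travels along the slot with the strip. While the catch drags, the knob needs about 11 N along its circle; then suddenly under 2 N, and the crank stays where it is left. This comes 1.2 to 2 turns from the start, at an unseen place that differs each time.
- bed_end (a point): Top of the end plate of the run-out bed, at the bench's -y end, 44 mm up; the bed's rails are 49 mm high, the brass strip between them is 30 mm wide and moves 63 mm toward this plate per turn of the crank. About half a turn after the drag has dropped, the strip's hidden end block reaches the catch and forces the pin up further, to 14 mm.
- drag_pin (a joint): Height in m of the red pin: about 0 (up to 0.002) while the catch drags; when the catch lets go it rises to 0.009 within a fifth of a turn and stays there; it goes on to 0.014 if the strip is wound on too far.
- wash_bottle: White wash bottle with red cap and spout, 66 x 103 x 193 mm, standing to the left; a bystander. Origin at its underside.
- grease_pot: White screw-top pot with a green lid, 63 mm across, 59 mm high; a bystander. Origin at its underside.
- lab_timer: Handheld lab timer with keys, 128 x 58 x 18 mm, lying in front of the bench; a bystander. Origin at its underside.
- micrometer: Outside micrometer with a green bow, 155 x 49 x 12 mm, lying in front of the bench; a bystander. Origin at its underside.
- spanner: Combination spanner, 156 x 28 x 6 mm, lying to the right; a bystander. Origin at its underside.

How it is judged:
At the end, for the whole second after the job is handed in: The drag catch has let go and the strip has not been wound on to its end block: the red pin stands 3.5 to 12 mm above its starting height, at rest, and the crank has been let go (value of joint drag_pin between 0.0035 and 0.012 m and velocity of joint drag_pin below 0.01 m/s); the robot touches nothing.
It fails at once if the strip was wound on until its end block forced the red pin up (over 12 mm) (value of joint drag_pin above 0.012 m).
It fails at once if a bystander (wash bottle, pot, timer, micrometer, spanner) was shifted by more than 20 mm (distance of any of wash_bottle, grease_pot, lab_timer, micrometer, spanner from where it was at the start of the episode above 0.02 m).
It also fails if it takes over 51 s, if anything falls off the work surface, if the arm or the gripper's body presses on something with over 40 N, if the wrist force passes 120 N, or if a joint passes its speed limit or range.

### The arm

A 7-joint arm with a two-finger parallel gripper is mounted at the origin on the work surface; the furniture and walls round the work are solid. World frame = base frame: x ahead of the robot, y to its left, z up, the work surface at z = 0. Lengths are in m, angles in rad, forces in N, time in s.
With the tool pointing down it reaches from about 0.4 to 0.9 m from the base axis. Payload 5.5 kg.
Tool frame: the origin (TCP) lies midway between the tips of the shut fingers; the grasp point (between the pads) lies grip_depth behind it (grip_depth is the distance from the TCP to the grasp point, in m); z points along the fingers, y is the line along which they close (so a half turn about z gives the same grasp; the last joint's range is limited). The gripper opens to 92 mm and grips with 3 to 60 N. Pads are 19 mm wide; open, the fingers measure 130 mm over their backs; the gripper's body (75 mm by 190 mm) begins 47 mm behind the grasp point.
Start: joints at [-0.86, 0.501, -0.427, 1.55, 0.221, 1.138, -0.21], TCP at [0.281, 0.586, 0.227] pointing down, gripper open.
Joint ranges: [-2.88, 2.88], [-0.31, 2.03], [-1.54, 1.56], [0.2, 2.42], [-1.41, 4.55], [0.19, 2.02], [-2.57, 2.57]. Speed limits (rad/s): [2.57, 2.57, 3.14, 3.14, 3.14, 3.14, 3.14].

### API

Orientations are given as a unit quaternion [w, x, y, z].
In Python, from cell import * gives the robot as it stands.
- The arm moves only by the tool jog_arm, never from a script. Its arguments are lists of equal length, an entry for each row: "linear": the shift along the tool's x, y, z as a fraction of full scale, a list of three; "turn": the turn, a rotation vector about the tool's x, y, z as a fraction of full scale, a list of three. A call has 1 to 8 rows; each row is the pose to reach, as a shift and turn from the pose commanded when the call began, along the tool's axes at that moment; what a row does not reach only later rows make up. Full scale, the value 1, is 30 cm for a shift and 2 rad for a turn. A row lasts 1/10 s, in which the tool goes at most 50 mm and 8.59 degrees, less where a joint would pass 70% of its speed; a pose out of reach is approached as far as the arm can. A call with a number of a shift or a turn outside -1 to 1 is refused whole. A call with a gripper value outside its range is refused whole. "jaw" is the finger opening in mm, from 0 to 91.8, set as the call begins (left out, the last holds). The fingers move at their own pace and stop on an object; "grip_force" is the grip in N (left out, the last holds). Time passes only in rows, so rows that repeat a pose let the fingers close. It gives the time, the measured TCP pose, the force, the opening and the grip force at its end, in the units of the state.
- state(): the state, without advancing time (a new reading comes with each control period).
- capture(name): name is "scene" or "top" or "wrist"; returns a dict with "pixels" (384x512x3 uint8, red, green, blue), "camera_matrix" (3x3 intrinsics, pixels), "k1" (the pictures are not rectified: a ray, as slopes to the right and down, at radius r is drawn at 1 + k1 r^2 times it, then the intrinsics apply), "R" (3x3) and "t" (3): a world point X has camera coordinates R X + t; the wrist camera has in their place "hand_eye" (4x4, takes a point from camera to tool coordinates, whose origin is the TCP and whose axes are the flange's). Camera axes: x right, y down, z forward; pixel columns grow to the right and rows downward; lengths in m; the calibration is good to about 2 mm. A picture is of the moment at which its call begins: read the wrist's pose just before it. There is no depth.
- finish_job(): hands the job in; it is judged then, once.
The state is a dict: "t": time; "q": joint angles; "dq": joint speeds; "joint_torque": joint torques, N m; "tool_pos": TCP position; "ee_rot": TCP orientation; "wrist_force": force on the tool from outside, world axes, zero at the start; "torque": the same for the moment, N m; "gripper_width": finger opening in m; "gripper_force": force on a finger pad.
Only numpy, scipy, OpenCV 4.12 (cv2) and the standard library are available. Lean on these libraries where they do the work, as an engineer would, in place of code of your own. Each camera call takes 0.05 s, during which the arm holds its last target. There are 200 camera calls.

## Working session

There is one attempt and no reset: what is moved stays moved. The work goes in short steps, Python scripts to look and compute and a tool call to move; the robot and the scene stay as the last step left them, time stands still between calls to the robot, and variables do not carry over. Pictures are saved under pics/ and viewed, at most 10 in all, crops included, and the job is handed in when it is done.

Besides the shell and the picture viewer there is one more tool, called after "Request:" in YAML: its name, and indented under it one key for each argument. jog_arm: Moves the arm, as the interface text tells. Shift numbers are shares of 30 cm and turn numbers shares of 2 rad, none past 1 either way. Its arguments: {"type":"object","properties":{"linear":{"type":"array"},"turn":{"type":"array"},"jaw":{"type":"number"},"grip_force":{"type":"number"}},"required":["linear","turn"]}

```bash
mkdir -p pics; cat > h.py <<'E'
from cell import *
import numpy as np, cv2
from scipy.spatial.transform import Rotation as Ro
def rot(s): w,x,y,z=s["ee_rot"]; return Ro.from_quat([x,y,z,w])
def ray(c,u,v):
    p=cv2.undistortPoints(np.array([[[u,v]]],float),c["camera_matrix"],np.array([c["k1"],0,0,0.]))[0,0]
    return -c["R"].T@c["t"], (lambda d:d/np.linalg.norm(d))(c["R"].T@np.array([*p,1]))
def wcap():
    s=state(); c=capture("wrist"); T=np.eye(4); T[:3,:3]=rot(s).as_matrix(); T[:3,3]=s["tool_pos"]
    M=np.linalg.inv(T@np.array(c["hand_eye"])); c["R"]=M[:3,:3]; c["t"]=M[:3,3]; return c
def fix(c): c["R"]=np.array(c["R"]);c["t"]=np.array(c["t"]);c["camera_matrix"]=np.array(c["camera_matrix"],float);return c
def tri(rs):
    A=np.zeros((3,3));b=np.zeros(3)
    for o,d in rs: P=np.eye(3)-np.outer(d,d);A+=P;b+=P@o
    X=np.linalg.solve(A,b); return X,[np.linalg.norm((np.eye(3)-np.outer(d,d))@(X-o)) for o,d in rs]
def onz(c,u,v,z): o,d=ray(c,u,v); return o+d*(z-o[2])/d[2]
def proj(c,X):
    p,_=cv2.projectPoints(np.array(X,float).reshape(-1,1,3),cv2.Rodrigues(c["R"])[0],c["t"],c["camera_matrix"],np.array([c["k1"],0,0,0.]));return p[:,0]
E
python3 - <<'E'
from h import *
import pickle
for n in("scene","top"):
    c=fix(capture(n)); pickle.dump(c,open(n+".pkl","wb")); cv2.imwrite(f"pics/{n}.png",cv2.resize(c["pixels"][:,:,::-1],(800,600),interpolation=cv2.INTER_CUBIC))
    print(n,-c["R"].T@c["t"],c["k1"])
print(state())
E
```

```text
scene [-0.0715825  -0.6277626   1.17353753] -0.10655736641922535
top [0.31747644 0.0304856  1.20936535] -0.1273974794771746
{'t': 0.1, 'q': array([-0.85978074,  0.50177227, -0.4267906 ,  1.55132118,  0.22078028,
        1.13833147, -0.21026852]), 'dq': array([ 0.00063589, -0.00095979, -0.00085114, -0.00366002, -0.00017553,
       -0.00169395,  0.00081713]), 'joint_torque': array([-1.10644684e-02, -5.67872465e+01, -5.83841175e+00, -2.79915065e+01,
       -6.89823576e-02,  2.40605866e-02,  1.15529167e-05]), 'tool_pos': array([0.28121468, 0.58531572, 0.22577929]), 'ee_rot': array([-2.32965388e-04,  2.22016170e-01,  9.75042575e-01, -8.61471367e-04]), 'wrist_force': array([ 0.5021209 , -0.29519278,  0.5367652 ]), 'torque': array([-0.01205968,  0.03276986, -0.0167894 ]), 'gripper_force': 0.0, 'gripper_width': 0.09192325301928207}
```

View pics/scene.png

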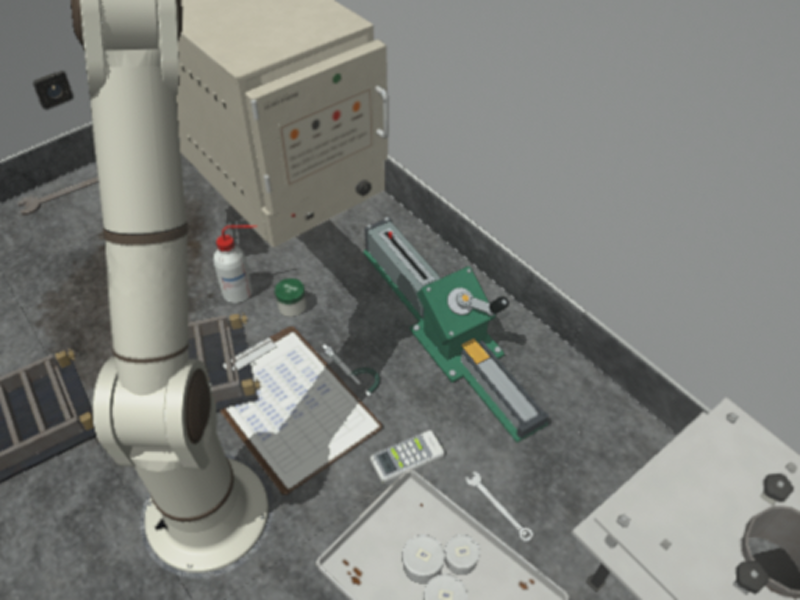

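View pics/top.png

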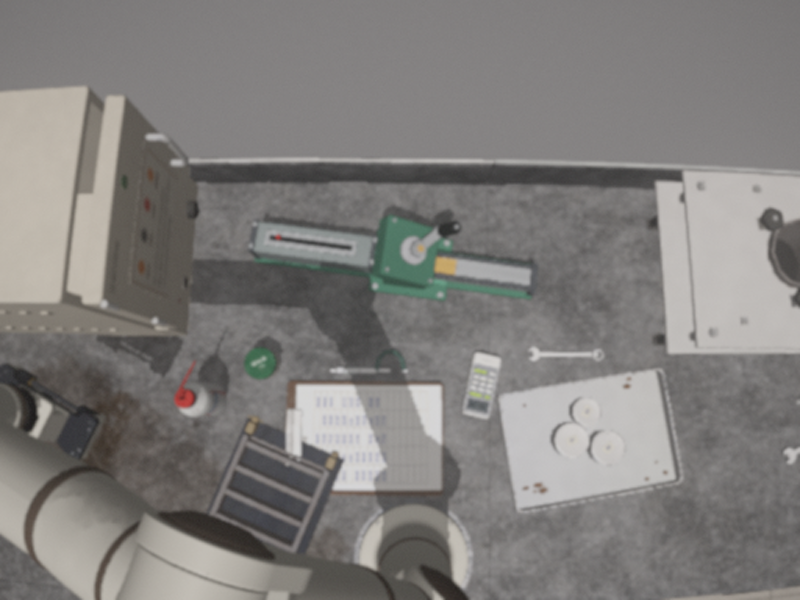

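Scene view: hub at about (463,299), knob at (499,305) and red pin at (388,234), in 800-px coordinates. Top view: hub (415,249), knob (450,228), pin (278,237), with the bench running along -y to the right and slightly rotated. I'll triangulate these next.

```bash
python3 - <<'E'
from h import *
import pickle
S,T=[pickle.load(open(n+".pkl","rb")) for n in("scene","top")]
k=1/1.5625
def blob(c,box,f):
    u0,v0,u1,v1=[int(a*k) for a in box]; p=c["pixels"][v0:v1,u0:u1].astype(int); m=f(p).astype(np.uint8)
    n,l,st,ce=cv2.connectedComponentsWithStats(m); i=1+np.argmax(st[1:,4]); return ce[i]+[u0,v0],st[i]
dark=lambda p:p.max(2)<50
red=lambda p:(p[...,0]>p[...,1]+60)&(p[...,0]>p[...,2]+60)
for n,bs,bt,f in(("knob",(480,290,515,320),(435,215,465,240),dark),("pin",(375,225,400,245),(265,228,295,245),red)):
    a,sa=blob(S,bs,f); b,sb=blob(T,bt,f); print(n,a/k,b/k,sa,sb,tri([ray(S,*a),ray(T,*b)]))
for n,a,b in(("hub",(463,298),(413,249)),("bedendL",(545,415),(531,275)),("housing far",(372,226),(250,236))):
    print(n,tri([ray(S,*np.array(a)*k),ray(T,*np.array(b)*k)]))
for c,nm in((T,"top"),):
  for p in((375,289),(441,297),(530,293),(533,263)): print(onz(c,p[0]*k,p[1]*k,0.015))
E
```

```text
knob [496.42857143 305.77168367] [445.13221154 228.96634615] [ 7  6 10  9 49] [ 4  7  7  6 26] (array([ 0.62320441, -0.0516986 ,  0.14432194]), [np.float64(3.940415089788732e-05), np.float64(3.940415089809957e-05)])
pin [389.58333333 233.59375   ] [277.34375 236.71875] [9 4 2 4 6] [8 6 2 2 4] (array([0.61931725, 0.27034929, 0.09453165]), [np.float64(0.00019534799667339365), np.float64(0.00019534799667357205)])
hub (array([0.58767869, 0.00627189, 0.13954956]), [np.float64(0.0024502219062527953), np.float64(0.002450221906252784)])
bedendL (array([ 0.56818292, -0.23883098,  0.04212603]), [np.float64(0.010438644551554157), np.float64(0.010438644551554107)])
housing far (array([0.62345869, 0.33290767, 0.07005289]), [np.float64(0.004018237356115549), np.float64(0.00401823735611556)])
[0.53199674 0.08183755 0.015     ]
[ 0.51686587 -0.05281115  0.015     ]
[ 0.52711063 -0.23573093  0.015     ]
[ 0.59018834 -0.24373896  0.015     ]
```

```bash
python3 - <<'E'
from h import *
import cell; print([n for n in dir(cell) if n[0]!='_'], getattr(cell,'grip_depth',None))
c=capture("wrist"); print(c["hand_eye"],c["camera_matrix"],c["k1"])
E
cat >> h.py <<'E'
by=np.array([.104,.9946,0]); bx=np.array([.9946,-.104,0]); ax=np.array([0,0,.866])-.5*by   # crank axis
RT=np.stack([np.cross(bx,-ax),bx,-ax],1)
def goto(P,R=RT):
    s=state(); r=rot(s); m=r.as_matrix()
    l=m.T@(np.array(P)-s["tool_pos"]); t=(r.inv()*Ro.from_matrix(R)).as_rotvec()
    print("lin",np.round(l/.3,3).tolist(),"turn",np.round(t/2,3).tolist(), "rows>=",np.linalg.norm(l)/.05,np.degrees(np.linalg.norm(t))/8.59)
E
python3 - <<'E'
from h import *
goto([.281,.5,.42],rot(state()).as_matrix()); goto([.56,-.10,.40])
E
```

```text
['MotionError', 'capture', 'finish_job', 'grip_depth', 'state'] 0.0188
[[-7.02997324e-04 -9.68572682e-01 -2.48729706e-01  6.63844199e-02]
 [ 9.99999748e-01 -7.06078447e-04 -7.68257703e-05 -1.12047251e-03]
 [-1.01211342e-04 -2.48729697e-01  9.68572934e-01 -1.59242332e-01]
 [ 0.00000000e+00  0.00000000e+00  0.00000000e+00  1.00000000e+00]] [[273.50956089   0.         248.85450572]
 [  0.         273.50956089 189.39607942]
 [  0.           0.           1.        ]] -0.028347653015593423
lin [-0.123, -0.258, -0.647] turn [0.0, 0.0, 0.0] rows>= 4.2410512610020366 0.0
lin [-1.827, -1.658, -0.578] turn [-0.161, 0.228, 0.599] rows>= 15.202823710892165 8.812685090377798
```

Request:
jog_arm:
  linear:
    - [-0.12, -0.26, -0.65]
    - [-0.12, -0.26, -0.65]
    - [-0.12, -0.26, -0.65]
    - [-0.12, -0.26, -0.65]
    - [-0.7, -0.7, -0.6]
    - [-0.9, -0.9, -0.6]
    - [-1, -0.95, -0.6]
    - [-1, -0.95, -0.6]
  turn:
    - [0, 0, 0]
    - [0, 0, 0]
    - [0, 0, 0]
    - [0, 0, 0]
    - [0, 0, 0.2]
    - [0, 0, 0.3]
    - [0, 0, 0.35]
    - [0, 0, 0.4]
  jaw: 60

```text
t: 0.95
tool_pos: [0.3672, 0.3231, 0.4079]
ee_rot: [0.0, 0.503, 0.864, 0.0]
wrist_force: [0.8, 0.8, -0.0]
gripper_width: 0.0601
gripper_force: 0.0
```

```bash
python3 - <<'E'
from h import *
s=state();print(s["tool_pos"],s["q"]);goto([.56,-.06,.38])
E
```

```text
[0.36723453 0.32308136 0.40787545] [-0.5198291   0.05720901 -0.26929735  1.68555128  0.01557011  1.40048348
 -0.27423984]
lin [-1.428, -0.073, 0.093] turn [-0.081, 0.253, 0.303] rows>= 8.595042698031307 5.382228424388701
```

Request:
jog_arm:
  linear:
    - [-0.9, -0.05, 0.06]
    - [-0.9, -0.05, 0.06]
    - [-0.9, -0.05, 0.06]
    - [-1, -0.05, 0.06]
    - [-1, -0.05, 0.06]
    - [-1, -0.05, 0.06]
    - [-1, -0.05, 0.06]
    - [-1, -0.05, 0.06]
  turn:
    - [-0.08, 0.25, 0.3]
    - [-0.08, 0.25, 0.3]
    - [-0.08, 0.25, 0.3]
    - [-0.08, 0.25, 0.3]
    - [-0.08, 0.25, 0.3]
    - [-0.08, 0.25, 0.3]
    - [-0.08, 0.25, 0.3]
    - [-0.08, 0.25, 0.3]

```text
t: 1.75
tool_pos: [0.5039, 0.0563, 0.389]
ee_rot: [-0.172, 0.715, 0.651, 0.189]
wrist_force: [-0.2, 0.8, -0.3]
gripper_width: 0.0602
gripper_force: 0.0
```

```bash
python3 - <<'E'
from h import *
import pickle
s=state();print(s["tool_pos"],s["q"]);
c=fix(wcap()); pickle.dump(c,open("w1.pkl","wb")); cv2.imwrite("pics/w1.png",cv2.resize(c["pixels"][:,:,::-1],(800,600),interpolation=cv2.INTER_CUBIC))
goto([.56,-.10,.33])
E
```

```text
[0.50393391 0.05627913 0.3889637 ] [-0.01077636  0.10320477  0.22193751  1.78191126 -0.54876512  1.36067231
  0.26131501]
lin [-0.54, 0.235, -0.079] turn [-0.003, 0.003, 0.006] rows>= 3.5643571929030053 0.09915455192127787
```

View pics/w1.png

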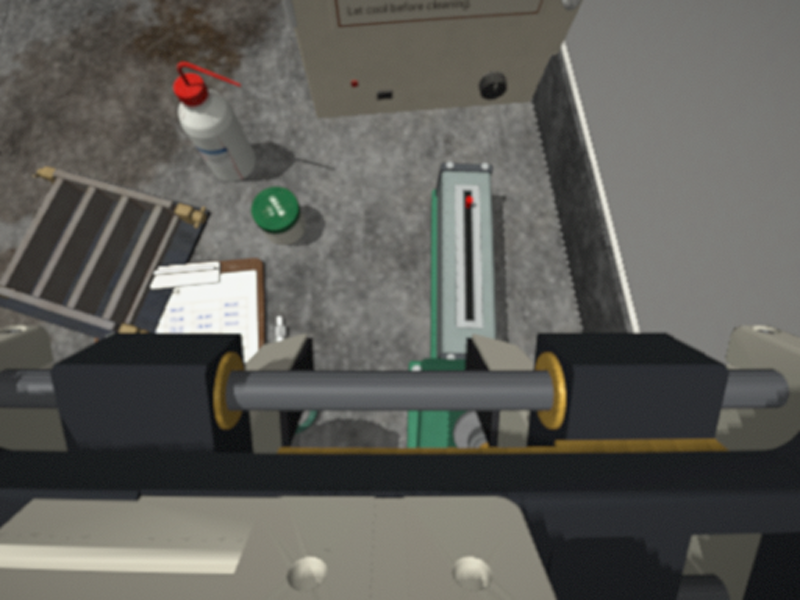

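The wrist view shows the red pin at (470,201), with the bench slot vertical, so the yaw is right. The hub is partly hidden at (470,430). I'll move toward -y to see the crank.

```bash
python3 - <<'E'
from h import *
goto([.60,-.15,.36])
E
```

```text
lin [-0.624, 0.383, -0.242] turn [-0.003, 0.003, 0.006] rows>= 4.627809556122813 0.09915455192127787
```

Request:
jog_arm:
  linear:
    - [-0.6, 0.38, -0.24]
    - [-0.6, 0.38, -0.24]
    - [-0.6, 0.38, -0.24]
    - [-0.6, 0.38, -0.24]
    - [-0.6, 0.38, -0.24]
    - [-0.6, 0.38, -0.24]
  turn:
    - [0, 0, 0.006]
    - [0, 0, 0.006]
    - [0, 0, 0.006]
    - [0, 0, 0.006]
    - [0, 0, 0.006]
    - [0, 0, 0.006]

```text
t: 2.4
tool_pos: [0.6005, -0.1453, 0.3619]
ee_rot: [-0.173, 0.718, 0.647, 0.187]
wrist_force: [-0.5, -0.8, 0.0]
gripper_width: 0.0603
gripper_force: 0.0
```

```bash
python3 - <<'E'
from h import *
import pickle
s=state();print(s["tool_pos"],s["q"],s["wrist_force"]);
c=fix(wcap()); pickle.dump(c,open("w2.pkl","wb")); cv2.imwrite("pics/w2.png",cv2.resize(c["pixels"][:,:,::-1],(800,600),interpolation=cv2.INTER_CUBIC))
E
```

```text
[ 0.60051998 -0.14527834  0.36187724] [ 0.23230254  0.45023441  0.33892629  1.41490994 -0.6012204   1.56298375
  0.53938325] [-0.47025698 -0.8217948   0.04022565]
```

View pics/w2.png

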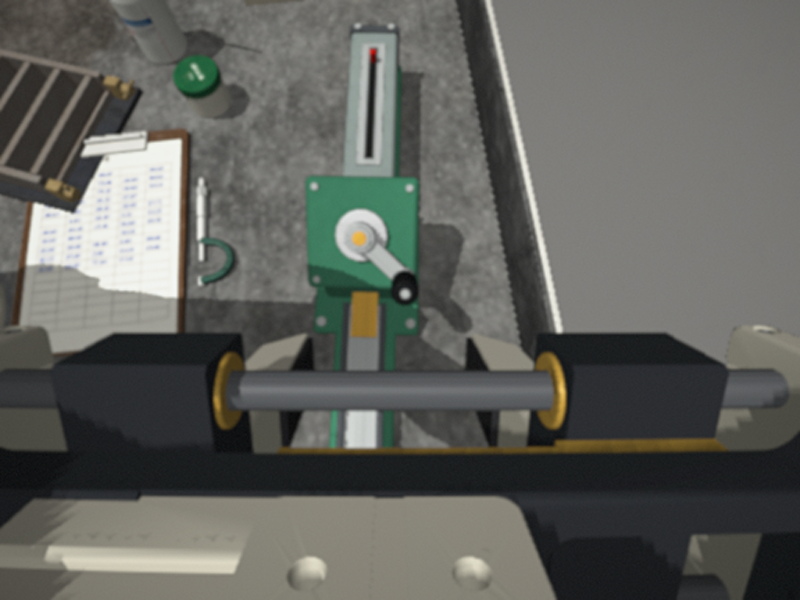

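Wrist view 2 shows the yellow hub centre at (360,239), the knob's end face at (404,293) and the pin at (373,53). The four screws of the gear-head face are visible at (314,186), (410,188), (316,281) and (410,~283).

```bash
python3 - <<'E'
from h import *
import pickle
S,T,W=[pickle.load(open(n+".pkl","rb")) for n in("scene","top","w2")]
k=1/1.5625
def blob(c,box,f):
    u0,v0,u1,v1=[int(a*k) for a in box]; p=c["pixels"][v0:v1,u0:u1].astype(int); m=f(p).astype(np.uint8)
    n,l,st,ce=cv2.connectedComponentsWithStats(m)
    if n<2: return None
    i=1+np.argmax(st[1:,4]); print(ce[i]/1*1.5625+np.array([u0,v0])*1.5625,st[i]); return ce[i]+[u0,v0]
yel=lambda p:(p[...,0]>p[...,2]+60)&(p[...,1]>p[...,2]+25)
red=lambda p:(p[...,0]>p[...,1]+60)&(p[...,0]>p[...,2]+60)
h=[blob(c,b,yel) for c,b in((S,(452,285,475,310)),(T,(403,238,428,262)),(W,(345,225,375,255)))]
H,e=tri([ray(c,*x) for c,x in zip((S,T,W),h) if x is not None]); print("hubtop",H,e)
p=[blob(c,b,red) for c,b in((S,(375,225,400,245)),(T,(265,228,295,245)),(W,(360,40,385,70)))]
P,e=tri([ray(c,*x) for c,x in zip((S,T,W),p)]); print("pin",P,e)
e=onz(W,363*k,437*k,.044); print("strip mid",e)
# knob end: ray onto plane 76 mm out of face (hubtop ~31..34)
o,d=ray(W,404*k,293*k)
for off in(.076-.031,.076-.035):
    t=((H+ax*off-o)@ax)/(d@ax); K=o+d*t; v=K-H-ax*off; print("knobend",K,np.linalg.norm(v), "bench xy",v@bx,v@np.cross(ax,bx))
o,d2=ray(T,452*k,227*k); print("tri",tri([ray(W,404*k,293*k),(o,d2),ray(S,503*k,302*k)]))
E
```

```text
[464.66346154 297.47596154] [ 7  7  4  4 13]
[420.     247.8125] [11  6  3  2  5]
[358.203125   237.75275735] [ 5  4  9  9 68]
hubtop [ 0.58404345 -0.00454306  0.15470941] [np.float64(0.00039055408136407074), np.float64(0.00035140657082433313), np.float64(0.0006399080299223558)]
[389.58333333 233.59375   ] [9 4 2 4 6]
[277.34375 236.71875] [8 6 2 2 4]
[372.33072917  53.45052083] [ 7  6  4  9 24]
pin [0.61981328 0.27072293 0.09465541] [np.float64(0.0004707057838773087), np.float64(0.0007266802207479492), np.float64(0.0011272666469286203)]
strip mid [ 0.56511997 -0.19018378  0.044     ]
knobend [ 0.6204506  -0.06772039  0.17257733] 0.060093129275325785 bench xy 0.042780991357752866 -0.04220279356549877
knobend [ 0.62068313 -0.06663278  0.16859706] 0.060905844410125524 bench xy 0.0428991635155798 -0.04323528684425815
tri (array([ 0.62182111, -0.06464087,  0.16629598]), [np.float64(0.0016409856279391468), np.float64(0.0022884971738142373), np.float64(0.002206233747326004)])
```

```bash
cat >> h.py <<'E'
H=np.array([.5840,-.0045,.1547]); U=np.cross(ax,bx)
def tcp(th,out): return H+ax*(out-.031-.0188)+.06*(np.cos(th)*bx+np.sin(th)*U)
E
python3 - <<'E'
from h import *
th=np.radians(-44.8)
goto(tcp(th,.098)); goto(tcp(th,.058))
E
```

```text
lin [-0.091, 0.045, 0.667] turn [-0.004, 0.003, 0.0] rows>= 4.047172021279681 0.06283582185790819
lin [-0.09, 0.046, 0.8] turn [-0.004, 0.003, 0.0] rows>= 4.839278877301153 0.06283582185790819
```

Request:
jog_arm:
  linear:
    - [-0.09, 0.045, 0.15]
    - [-0.09, 0.045, 0.3]
    - [-0.09, 0.045, 0.45]
    - [-0.09, 0.045, 0.6]
    - [-0.09, 0.045, 0.66]
    - [-0.09, 0.045, 0.66]
  turn:
    - [-0.004, 0.003, 0]
    - [-0.004, 0.003, 0]
    - [-0.004, 0.003, 0]
    - [-0.004, 0.003, 0]
    - [-0.004, 0.003, 0]
    - [-0.004, 0.003, 0]

```text
t: 3.05
tool_pos: [0.618, -0.0641, 0.1764]
ee_rot: [-0.176, 0.715, 0.648, 0.192]
wrist_force: [0.1, 0.7, -0.1]
gripper_width: 0.0602
gripper_force: 0.0
```

```bash
python3 - <<'E'
from h import *
s=state();print(s["tool_pos"],s["q"],s["wrist_force"]);
goto(tcp(np.radians(-44.8),.058))
E
```

```text
[ 0.61799523 -0.06405899  0.17642123] [ 0.1564479   0.58011375  0.26590489  1.65253627 -0.70106028  1.20369258
  0.64775659] [ 0.09101685  0.69980592 -0.07427461]
lin [-0.017, 0.009, 0.128] turn [-0.003, -0.002, 0.002] rows>= 0.7771723445926084 0.052645506906345105
```

Request:
jog_arm:
  linear:
    - [-0.016, 0.009, 0.03]
    - [-0.016, 0.009, 0.08]
    - [-0.016, 0.009, 0.125]
    - [-0.016, 0.009, 0.125]
    - [-0.016, 0.009, 0.125]
  turn:
    - [0, 0, 0]
    - [0, 0, 0]
    - [0, 0, 0]
    - [0, 0, 0]
    - [0, 0, 0]

```text
t: 3.55
tool_pos: [0.6241, -0.0569, 0.143]
ee_rot: [-0.172, 0.718, 0.646, 0.193]
wrist_force: [0.9, 0.0, -0.9]
gripper_width: 0.0597
gripper_force: 0.0
```

```bash
python3 - <<'E'
from h import *
import pickle
s=state();print(s["tool_pos"],s["wrist_force"]);
goto(tcp(np.radians(-44.8),.058))
c=fix(wcap()); pickle.dump(c,open("w3.pkl","wb")); cv2.imwrite("pics/w3.png",cv2.resize(c["pixels"][:,:,::-1],(800,600),interpolation=cv2.INTER_CUBIC))
E
```

```text
[ 0.62407292 -0.05685003  0.14297282] [ 0.89279628  0.02461165 -0.87666509]
lin [0.017, -0.009, 0.019] turn [0.001, 0.0, -0.0] rows>= 0.16048824329546846 0.014858510322106387
```

View pics/w3.png

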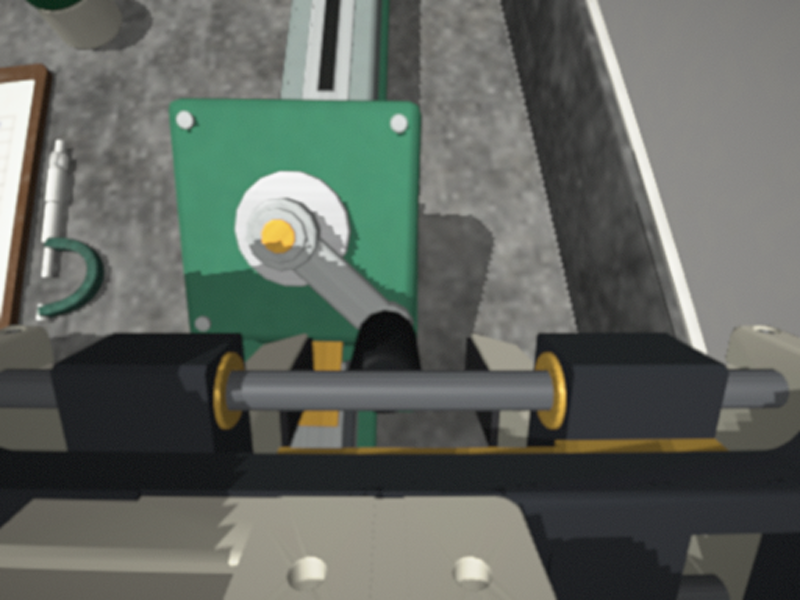

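The knob stands between the open fingers at about (388,350), centred. I'll make a small correction and close.

Request:
jog_arm:
  linear:
    - [0.014, -0.007, 0.012]
    - [0.014, -0.007, 0.012]
    - [0.014, -0.007, 0.012]
  turn:
    - [0, 0, 0]
    - [0, 0, 0]
    - [0, 0, 0]

```text
t: 3.9
tool_pos: [0.6228, -0.0512, 0.1425]
ee_rot: [-0.172, 0.718, 0.646, 0.193]
wrist_force: [-0.3, 0.3, -0.1]
gripper_width: 0.0602
gripper_force: 0.0
```

```bash
python3 - <<'E'
from h import *
s=state();print(s["tool_pos"],s["wrist_force"],s["dq"].round(3));
goto(tcp(np.radians(-44.8),.058))
E
```

```text
[ 0.62280191 -0.05122662  0.14249263] [-0.31334836  0.2726296  -0.14875865] [ 0.004  0.002  0.004 -0.003  0.001 -0.001  0.001]
lin [0.002, -0.003, 0.008] turn [0.002, 0.0, 0.0] rows>= 0.05326910638753456 0.020791353484652057
```

Settled. Now I'll close.

Request:
jog_arm:
  linear:
    - [0, 0, 0]
    - [0, 0, 0]
    - [0, 0, 0]
    - [0, 0, 0]
    - [0, 0, 0]
    - [0, 0, 0]
  turn:
    - [0, 0, 0]
    - [0, 0, 0]
    - [0, 0, 0]
    - [0, 0, 0]
    - [0, 0, 0]
    - [0, 0, 0]
  jaw: 10
  grip_force: 35

```text
t: 4.5
tool_pos: [0.6229, -0.0516, 0.142]
ee_rot: [-0.172, 0.718, 0.646, 0.193]
wrist_force: [0.1, -0.2, -1.1]
gripper_width: 0.0243
gripper_force: 35.0
```

```bash
cat >> h.py <<'E'
def ang(show=True):
    s=state(); g=s["tool_pos"]+ax*.0188-H; x,y=g@bx,g@U; f=s["wrist_force"]; th=np.arctan2(y,x)
    tg=np.sin(th)*bx-np.cos(th)*U; rd=np.cos(th)*bx+np.sin(th)*U
    print("t",s["t"],"th %.1f r %.4f out %.4f"%(np.degrees(th),np.hypot(x,y),g@ax+.031),"Ftan %.1f Frad %.1f Fax %.1f"%(f@tg,f@rd,f@ax),"w",s["gripper_width"],s["gripper_force"],"q",s["q"].round(2)); return np.degrees(th)
def rows(t0,steps): # t0 current commanded angle deg
    a=np.radians(t0); print([[round(.2*(np.sin(b)-np.sin(a)),3),round(.2*(np.cos(b)-np.cos(a)),3),0] for b in np.radians(t0-np.array(steps))])
E
python3 - <<'E'
from h import *
ang(); rows(-45,np.arange(1,9)*6)
E
```

```text
t 4.5 th -44.9 r 0.0616 out 0.0603 Ftan 0.4 Frad 0.6 Fax -0.8 w 0.024272256515764482 34.97791528701782 q [ 0.14  0.62  0.25  1.68 -0.73  1.13  0.67]
[[np.float64(-0.014), np.float64(-0.016), 0], [np.float64(-0.026), np.float64(-0.032), 0], [np.float64(-0.037), np.float64(-0.051), 0], [np.float64(-0.045), np.float64(-0.07), 0], [np.float64(-0.052), np.float64(-0.09), 0], [np.float64(-0.056), np.float64(-0.11), 0], [np.float64(-0.058), np.float64(-0.131), 0], [np.float64(-0.058), np.float64(-0.152), 0]]
```

Request:
jog_arm:
  linear:
    - [-0.014, -0.016, 0]
    - [-0.026, -0.032, 0]
    - [-0.037, -0.051, 0]
    - [-0.045, -0.07, 0]
    - [-0.052, -0.09, 0]
    - [-0.056, -0.11, 0]
    - [-0.058, -0.131, 0]
    - [-0.058, -0.152, 0]
  turn:
    - [0, 0, 0]
    - [0, 0, 0]
    - [0, 0, 0]
    - [0, 0, 0]
    - [0, 0, 0]
    - [0, 0, 0]
    - [0, 0, 0]
    - [0, 0, 0]

```text
t: 5.3
tool_pos: [0.5802, -0.0624, 0.1338]
ee_rot: [-0.168, 0.719, 0.646, 0.195]
wrist_force: [15.6, 1.9, -9.0]
gripper_width: 0.0246
gripper_force: 35.0
```

```bash
python3 - <<'E'
from h import *
ang(); rows(-93,np.arange(1,9)*8)
E
```

```text
t 5.3 th -87.9 r 0.0607 out 0.0607 Ftan -15.2 Frad 2.1 Fax -9.5 w 0.024551734638751373 34.975543320178986 q [ 0.17  0.57  0.26  1.79 -0.73  1.09  0.74]
[[np.float64(0.003), np.float64(-0.028), 0], [np.float64(0.011), np.float64(-0.055), 0], [np.float64(0.022), np.float64(-0.08), 0], [np.float64(0.036), np.float64(-0.104), 0], [np.float64(0.053), np.float64(-0.126), 0], [np.float64(0.074), np.float64(-0.145), 0], [np.float64(0.097), np.float64(-0.161), 0], [np.float64(0.122), np.float64(-0.174), 0]]
```

Request:
jog_arm:
  linear:
    - [0.003, -0.028, 0]
    - [0.011, -0.055, 0]
    - [0.022, -0.08, 0]
    - [0.036, -0.104, 0]
    - [0.053, -0.126, 0]
    - [0.074, -0.145, 0]
    - [0.097, -0.161, 0]
    - [0.122, -0.174, 0]
  turn:
    - [0, 0, 0]
    - [0, 0, 0]
    - [0, 0, 0]
    - [0, 0, 0]
    - [0, 0, 0]
    - [0, 0, 0]
    - [0, 0, 0]
    - [0, 0, 0]

```text
t: 6.1
tool_pos: [0.5288, -0.0285, 0.1494]
ee_rot: [-0.168, 0.72, 0.645, 0.192]
wrist_force: [13.6, -2.8, -17.8]
gripper_width: 0.0245
gripper_force: 34.9
```

```bash
python3 - <<'E'
from h import *
ang(); np.set_printoptions(legacy='1.25')
for i in range(4): rows(-157-64*i,np.arange(1,9)*8)
for i in range(10): rows(-413-40*i,np.arange(1,9)*5)
E
```

```text
t 6.1 th -151.6 r 0.0595 out 0.0600 Ftan -15.4 Frad -7.3 Fax -14.8 w 0.024493998903235014 34.94829386472702 q [ 0.13  0.46  0.25  1.93 -0.72  1.05  0.72]
[[0.026, -0.009, 0], [0.054, -0.014, 0], [0.082, -0.016, 0], [0.109, -0.013, 0], [0.137, -0.007, 0], [0.163, 0.003, 0], [0.187, 0.016, 0], [0.209, 0.033, 0]]
[[0.02, 0.02, 0], [0.037, 0.042, 0], [0.05, 0.066, 0], [0.06, 0.092, 0], [0.066, 0.12, 0], [0.069, 0.147, 0], [0.067, 0.175, 0], [0.062, 0.203, 0]]
[[-0.009, 0.026, 0], [-0.022, 0.051, 0], [-0.038, 0.074, 0], [-0.057, 0.095, 0], [-0.078, 0.112, 0], [-0.102, 0.126, 0], [-0.128, 0.137, 0], [-0.155, 0.145, 0]]
[[-0.028, 0.003, 0], [-0.056, 0.003, 0], [-0.083, -0.001, 0], [-0.11, -0.01, 0], [-0.135, -0.021, 0], [-0.159, -0.037, 0], [-0.18, -0.055, 0], [-0.198, -0.076, 0]]
[[-0.01, -0.014, 0], [-0.018, -0.03, 0], [-0.026, -0.045, 0], [-0.032, -0.062, 0], [-0.036, -0.079, 0], [-0.039, -0.096, 0], [-0.04, -0.113, 0], [-0.04, -0.131, 0]]
[[0.002, -0.017, 0], [0.005, -0.035, 0], [0.01, -0.051, 0], [0.016, -0.068, 0], [0.023, -0.083, 0], [0.032, -0.098, 0], [0.042, -0.113, 0], [0.053, -0
[... 577 characters left out ...]
 0.103, 0], [-0.001, 0.12, 0], [-0.007, 0.137, 0]]
[[-0.008, 0.016, 0], [-0.016, 0.031, 0], [-0.026, 0.045, 0], [-0.038, 0.058, 0], [-0.05, 0.07, 0], [-0.064, 0.082, 0], [-0.078, 0.091, 0], [-0.093, 0.1, 0]]
[[-0.016, 0.007, 0], [-0.032, 0.013, 0], [-0.049, 0.017, 0], [-0.066, 0.02, 0], [-0.084, 0.022, 0], [-0.101, 0.022, 0], [-0.119, 0.02, 0], [-0.136, 0.017, 0]]
[[-0.017, -0.005, 0], [-0.033, -0.011, 0], [-0.049, -0.018, 0], [-0.064, -0.027, 0], [-0.078, -0.037, 0], [-0.091, -0.049, 0], [-0.104, -0.061, 0], [-0.115, -0.075, 0]]
[[-0.01, -0.014, 0], [-0.018, -0.03, 0], [-0.026, -0.045, 0], [-0.032, -0.062, 0], [-0.036, -0.079, 0], [-0.039, -0.096, 0], [-0.04, -0.113, 0], [-0.04, -0.131, 0]]
```

Request:
jog_arm:
  linear:
    - [0.026, -0.009, 0.002]
    - [0.054, -0.014, 0.004]
    - [0.082, -0.016, 0.006]
    - [0.109, -0.013, 0.008]
    - [0.137, -0.007, 0.01]
    - [0.163, 0.003, 0.01]
    - [0.187, 0.016, 0.01]
    - [0.209, 0.033, 0.01]
  turn:
    - [0, 0, 0]
    - [0, 0, 0]
    - [0, 0, 0]
    - [0, 0, 0]
    - [0, 0, 0]
    - [0, 0, 0]
    - [0, 0, 0]
    - [0, 0, 0]

```text
t: 6.9
tool_pos: [0.5372, 0.0238, 0.1781]
ee_rot: [-0.173, 0.72, 0.645, 0.188]
wrist_force: [-15.8, -13.4, 7.8]
gripper_width: 0.0243
gripper_force: 35.0
```

```bash
python3 -c "from h import *;ang()"
```

```text
t 6.9 th 147.2 r 0.0588 out 0.0584 Ftan -15.4 Frad 7.1 Fax 14.3 w 0.024270329078961112 34.997060894966125 q [ 0.05  0.4   0.24  1.92 -0.71  1.05  0.59]
```

Request:
jog_arm:
  linear:
    - [0.02, 0.02, 0]
    - [0.037, 0.042, 0]
    - [0.05, 0.066, 0]
    - [0.06, 0.092, 0]
    - [0.066, 0.12, 0]
    - [0.069, 0.147, 0]
    - [0.067, 0.175, 0]
    - [0.062, 0.203, 0]
  turn:
    - [0, 0, 0]
    - [0, 0, 0]
    - [0, 0, 0]
    - [0, 0, 0]
    - [0, 0, 0]
    - [0, 0, 0]
    - [0, 0, 0]
    - [0, 0, 0]

```text
t: 7.7
tool_pos: [0.6005, 0.0402, 0.1916]
ee_rot: [-0.176, 0.717, 0.647, 0.192]
wrist_force: [-14.3, -1.6, 20.2]
gripper_width: 0.0242
gripper_force: 35.0
```

```bash
python3 -c "from h import *;ang()"
```

```text
t 7.7 th 78.6 r 0.0596 out 0.0586 Ftan -15.3 Frad 4.5 Fax 19.0 w 0.024173226750245465 35.00088393688202 q [ 0.02  0.48  0.23  1.77 -0.71  1.1   0.52]
```

Request:
jog_arm:
  linear:
    - [-0.009, 0.026, -0.004]
    - [-0.022, 0.051, -0.008]
    - [-0.038, 0.074, -0.01]
    - [-0.057, 0.095, -0.012]
    - [-0.078, 0.112, -0.012]
    - [-0.102, 0.126, -0.012]
    - [-0.128, 0.137, -0.012]
    - [-0.155, 0.145, -0.012]
  turn:
    - [0, 0, 0]
    - [0, 0, 0]
    - [0, 0, 0]
    - [0, 0, 0]
    - [0, 0, 0]
    - [0, 0, 0]
    - [0, 0, 0]
    - [0, 0, 0]

```text
t: 8.5
tool_pos: [0.6426, -0.0, 0.1727]
ee_rot: [-0.177, 0.715, 0.648, 0.195]
wrist_force: [-2.6, 9.5, 11.1]
gripper_width: 0.0244
gripper_force: 35.0
```

```bash
python3 -c "from h import *;ang()"
```

```text
t 8.5 th 17.4 r 0.0606 out 0.0601 Ftan -14.0 Frad 0.6 Fax 5.0 w 0.024421740589168395 34.98303472995758 q [ 0.08  0.59  0.23  1.65 -0.73  1.15  0.57]
```

Request:
jog_arm:
  linear:
    - [-0.028, 0.003, 0]
    - [-0.056, 0.003, 0]
    - [-0.083, -0.001, 0]
    - [-0.11, -0.01, 0]
    - [-0.135, -0.021, 0]
    - [-0.159, -0.037, 0]
    - [-0.18, -0.055, 0]
    - [-0.198, -0.076, 0]
  turn:
    - [0, 0, 0]
    - [0, 0, 0]
    - [0, 0, 0]
    - [0, 0, 0]
    - [0, 0, 0]
    - [0, 0, 0]
    - [0, 0, 0]
    - [0, 0, 0]

```text
t: 9.3
tool_pos: [0.6213, -0.0525, 0.1424]
ee_rot: [-0.17, 0.717, 0.647, 0.198]
wrist_force: [15.7, 6.9, -3.4]
gripper_width: 0.0243
gripper_force: 35.0
```

```bash
python3 -c "from h import *;ang()"
```

```text
t 9.3 th -46.3 r 0.0609 out 0.0611 Ftan -14.7 Frad 6.2 Fax -7.2 w 0.02429775969670425 34.992088973522186 q [ 0.16  0.61  0.24  1.69 -0.73  1.12  0.68]
```

Request:
jog_arm:
  linear:
    - [-0.01, -0.014, 0]
    - [-0.018, -0.03, 0]
    - [-0.026, -0.045, 0]
    - [-0.032, -0.062, 0]
    - [-0.036, -0.079, 0]
    - [-0.039, -0.096, 0]
    - [-0.04, -0.113, 0]
    - [-0.04, -0.131, 0]
  turn:
    - [0, 0, 0]
    - [0, 0, 0]
    - [0, 0, 0]
    - [0, 0, 0]
    - [0, 0, 0]
    - [0, 0, 0]
    - [0, 0, 0]
    - [0, 0, 0]

```text
t: 10.1
tool_pos: [0.58, -0.0623, 0.1341]
ee_rot: [-0.168, 0.718, 0.646, 0.195]
wrist_force: [15.9, 3.3, -10.5]
gripper_width: 0.0243
gripper_force: 35.0
```

```bash
python3 -c "from h import *;ang()"
```

```text
t 10.1 th -88.1 r 0.0605 out 0.0609 Ftan -15.4 Frad 1.5 Fax -11.5 w 0.02432390004111999 34.96879309415817 q [ 0.18  0.57  0.25  1.79 -0.73  1.09  0.73]
```

Request:
jog_arm:
  linear:
    - [0.002, -0.017, 0.002]
    - [0.005, -0.035, 0.004]
    - [0.01, -0.051, 0.005]
    - [0.016, -0.068, 0.005]
    - [0.023, -0.083, 0.005]
    - [0.032, -0.098, 0.005]
    - [0.042, -0.113, 0.005]
    - [0.053, -0.126, 0.005]
  turn:
    - [0, 0, 0]
    - [0, 0, 0]
    - [0, 0, 0]
    - [0, 0, 0]
    - [0, 0, 0]
    - [0, 0, 0]
    - [0, 0, 0]
    - [0, 0, 0]

```text
t: 10.9
tool_pos: [0.543, -0.047, 0.1398]
ee_rot: [-0.167, 0.72, 0.646, 0.194]
wrist_force: [14.5, -2.9, -13.0]
gripper_width: 0.0245
gripper_force: 35.0
```

```bash
python3 -c "from h import *;ang()"
```

```text
t 10.9 th -127.2 r 0.0600 out 0.0602 Ftan -16.4 Frad -2.8 Fax -10.6 w 0.0244871832544049 34.95863914489746 q [ 0.17  0.5   0.25  1.89 -0.72  1.06  0.74]
```

Request:
jog_arm:
  linear:
    - [0.012, -0.012, 0.002]
    - [0.026, -0.023, 0.004]
    - [0.04, -0.033, 0.006]
    - [0.055, -0.042, 0.006]
    - [0.071, -0.049, 0.006]
    - [0.088, -0.055, 0.006]
    - [0.105, -0.059, 0.006]
    - [0.122, -0.062, 0.006]
  turn:
    - [0, 0, 0]
    - [0, 0, 0]
    - [0, 0, 0]
    - [0, 0, 0]
    - [0, 0, 0]
    - [0, 0, 0]
    - [0, 0, 0]
    - [0, 0, 0]

```text
t: 11.7
tool_pos: [0.5251, -0.0165, 0.1552]
ee_rot: [-0.167, 0.721, 0.645, 0.191]
wrist_force: [2.8, -12.9, -9.8]
gripper_width: 0.0242
gripper_force: 35.0
```

```bash
python3 -c "from h import *;ang()"
```

```text
t 11.7 th -165.0 r 0.0594 out 0.0592 Ftan -16.2 Frad 0.1 Fax -2.2 w 0.02424740332634669 34.97278332710266 q [ 0.12  0.43  0.24  1.95 -0.72  1.03  0.69]
```

Request:
jog_arm:
  linear:
    - [0.017, -0.001, 0]
    - [0.035, -0.001, 0]
    - [0.052, 0, 0]
    - [0.069, 0.004, 0]
    - [0.086, 0.008, 0]
    - [0.103, 0.014, 0]
    - [0.118, 0.022, 0]
    - [0.133, 0.031, 0]
  turn:
    - [0, 0, 0]
    - [0, 0, 0]
    - [0, 0, 0]
    - [0, 0, 0]
    - [0, 0, 0]
    - [0, 0, 0]
    - [0, 0, 0]
    - [0, 0, 0]

```text
t: 12.5
tool_pos: [0.5324, 0.0176, 0.1744]
ee_rot: [-0.172, 0.72, 0.645, 0.188]
wrist_force: [-13.0, -14.5, 3.3]
gripper_width: 0.0242
gripper_force: 35.0
```

```bash
python3 -c "from h import *;ang()"
```

```text
t 12.5 th 155.7 r 0.0589 out 0.0586 Ftan -15.7 Frad 5.4 Fax 10.8 w 0.024183682554864 34.99281585216522 q [ 0.07  0.4   0.23  1.93 -0.71  1.05  0.61]
```

Request:
jog_arm:
  linear:
    - [0.014, 0.01, -0.002]
    - [0.027, 0.021, -0.004]
    - [0.04, 0.034, -0.006]
    - [0.051, 0.047, -0.006]
    - [0.061, 0.062, -0.006]
    - [0.069, 0.077, -0.006]
    - [0.077, 0.093, -0.006]
    - [0.082, 0.109, -0.006]
  turn:
    - [0, 0, 0]
    - [0, 0, 0]
    - [0, 0, 0]
    - [0, 0, 0]
    - [0, 0, 0]
    - [0, 0, 0]
    - [0, 0, 0]
    - [0, 0, 0]

```text
t: 13.3
tool_pos: [0.5648, 0.0397, 0.1894]
ee_rot: [-0.177, 0.718, 0.646, 0.188]
wrist_force: [-17.4, -5.1, 11.2]
gripper_width: 0.024
gripper_force: 35.0
```

```bash
python3 -c "from h import *;ang()"
```

```text
t 13.3 th 113.8 r 0.0587 out 0.0589 Ftan -15.5 Frad 6.4 Fax 13.1 w 0.02401818153961248 34.99151587486267 q [ 0.03  0.43  0.22  1.86 -0.7   1.08  0.54]
```

Request:
jog_arm:
  linear:
    - [0.004, 0.017, -0.002]
    - [0.007, 0.034, -0.004]
    - [0.009, 0.051, -0.006]
    - [0.008, 0.069, -0.006]
    - [0.007, 0.086, -0.006]
    - [0.004, 0.103, -0.006]
    - [-0.001, 0.12, -0.006]
    - [-0.007, 0.137, -0.006]
  turn:
    - [0, 0, 0]
    - [0, 0, 0]
    - [0, 0, 0]
    - [0, 0, 0]
    - [0, 0, 0]
    - [0, 0, 0]
    - [0, 0, 0]
    - [0, 0, 0]

```text
t: 14.1
tool_pos: [0.6063, 0.0375, 0.1914]
ee_rot: [-0.179, 0.716, 0.647, 0.19]
wrist_force: [-13.3, 3.6, 9.6]
gripper_width: 0.0245
gripper_force: 35.0
```

```bash
python3 -c "from h import *;ang()"
```

```text
t 14.1 th 72.5 r 0.0593 out 0.0596 Ftan -15.0 Frad 2.3 Fax 7.3 w 0.02448560827085645 34.989012479782104 q [ 0.03  0.49  0.22  1.75 -0.71  1.11  0.52]
```

Request:
jog_arm:
  linear:
    - [-0.008, 0.016, 0]
    - [-0.016, 0.031, 0]
    - [-0.026, 0.045, 0]
    - [-0.038, 0.058, 0]
    - [-0.05, 0.07, 0]
    - [-0.064, 0.082, 0]
    - [-0.078, 0.091, 0]
    - [-0.093, 0.1, 0]
  turn:
    - [0, 0, 0]
    - [0, 0, 0]
    - [0, 0, 0]
    - [0, 0, 0]
    - [0, 0, 0]
    - [0, 0, 0]
    - [0, 0, 0]
    - [0, 0, 0]

```text
t: 14.9
tool_pos: [0.6398, 0.0067, 0.177]
ee_rot: [-0.172, 0.718, 0.646, 0.193]
wrist_force: [1.3, 2.7, -2.9]
gripper_width: 0.0247
gripper_force: 35.0
```

```bash
python3 -c "from h import *;ang()"
```

```text
t 14.9 th 25.4 r 0.0602 out 0.0607 Ftan -0.5 Frad 1.3 Fax -3.9 w 0.024702547181469997 34.97087359428406 q [ 0.07  0.57  0.22  1.66 -0.71  1.13  0.54]
```

The drag has dropped (tangential force went from -15 to -0.5 N). I'll check the pin height with the fixed cameras.

```bash
cat > pin.py <<'E'
from h import *
red=lambda p:(p[...,0]>p[...,1]+50)&(p[...,0]>p[...,2]+50)
L=[np.array([.6198,.2707,.0947])-by*d+[0,0,h] for d in(.09,.125,.16) for h in(-.005,.015)]
rs=[]
for n in("scene","top"):
    c=fix(capture(n)); q=proj(c,L); u0,v0=(q.min(0)-5).astype(int); u1,v1=(q.max(0)+5).astype(int)
    m=red(c["pixels"][v0:v1,u0:u1].astype(int)).astype(np.uint8); k,l,st,ce=cv2.connectedComponentsWithStats(m)
    if k<2: print(n,"none",(u0,v0,u1,v1)); continue
    i=1+np.argmax(st[1:,4]); x=ce[i]+[u0,v0]; print(n,x,st[i]); rs.append(ray(c,*x))
    cv2.imwrite(f"pics/pin_{n}.png",cv2.resize(c["pixels"][v0-15:v1+15,u0-15:u1+15,::-1],None,fx=6,fy=6))
    # height from this camera alone, on the slot's vertical plane
    o,d=rs[-1]; t=((L[0]-o)@bx)/(d@bx); print(" plane point",o+d*t)
if len(rs)==2: print(tri(rs))
E
python3 pin.py
```

```text
scene [265.5 167.5] [ 7  8  2  6 12]
 plane point [0.60951665 0.17235559 0.09229972]
top [210.875 155.125] [10  6  3  3  8]
 plane point [0.60910772 0.1684448  0.0919584 ]
(array([0.60693606, 0.16813561, 0.0975858 ]), [np.float64(0.0007910832823196214), np.float64(0.00079108328231932)])
```

```bash
python3 -c "
from h import *
np.set_printoptions(legacy='1.25');rows(27,np.arange(1,8)*5)"
```

```text
[[-0.016, 0.007, 0], [-0.032, 0.013, 0], [-0.049, 0.017, 0], [-0.066, 0.02, 0], [-0.084, 0.022, 0], [-0.101, 0.022, 0], [-0.119, 0.02, 0]]
```

Request:
jog_arm:
  linear:
    - [-0.016, 0.007, 0]
    - [-0.032, 0.013, 0]
    - [-0.049, 0.017, 0]
    - [-0.066, 0.02, 0]
    - [-0.084, 0.022, 0]
    - [-0.101, 0.022, 0]
    - [-0.119, 0.02, 0]
    - [-0.119, 0.02, 0]
  turn:
    - [0, 0, 0]
    - [0, 0, 0]
    - [0, 0, 0]
    - [0, 0, 0]
    - [0, 0, 0]
    - [0, 0, 0]
    - [0, 0, 0]
    - [0, 0, 0]

```text
t: 15.8
tool_pos: [0.642, -0.0258, 0.1588]
ee_rot: [-0.172, 0.719, 0.646, 0.192]
wrist_force: [0.9, 1.4, -7.0]
gripper_width: 0.0245
gripper_force: 35.0
```

```bash
python3 -c "from h import *;ang()"; python3 pin.py
```

```text
t 15.8 th -10.5 r 0.0609 out 0.0609 Ftan 2.0 Frad 1.2 Fax -6.8 w 0.024495717636081327 34.96671259403229 q [ 0.12  0.61  0.23  1.64 -0.72  1.14  0.59]
scene [265.5 167.5] [ 7  8  2  6 12]
 plane point [0.60951665 0.17235559 0.09229972]
top [210.875 155.125] [10  6  3  3  8]
 plane point [0.60910772 0.1684448  0.0919584 ]
(array([0.60693606, 0.16813561, 0.0975858 ]), [np.float64(0.0007910832823196214), np.float64(0.00079108328231932)])
```

View pics/pin_scene.png

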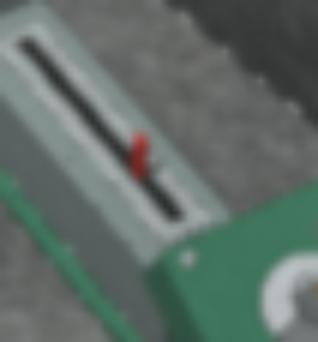

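The pin crop shows the red pin standing raised at about (140,155). It hasn't moved since the last check, so it is fully up and stationary. Now I'll let go and back out along the axis.

Request:
jog_arm:
  linear:
    - [0, 0, 0]
    - [0, 0, 0]
    - [0, 0, 0]
    - [0, 0, 0]
    - [0, 0, 0]
  turn:
    - [0, 0, 0]
    - [0, 0, 0]
    - [0, 0, 0]
    - [0, 0, 0]
    - [0, 0, 0]
  jaw: 60

```text
t: 16.4
tool_pos: [0.643, -0.0247, 0.1604]
ee_rot: [-0.172, 0.718, 0.646, 0.193]
wrist_force: [0.5, -0.0, -0.7]
gripper_width: 0.0576
gripper_force: 0.0
```

Request:
jog_arm:
  linear:
    - [0, 0, -0.04]
    - [0, 0, -0.1]
    - [0, 0, -0.2]
    - [0, 0, -0.3]
    - [0, 0, -0.4]
    - [0, 0, -0.4]
    - [0, 0, -0.4]
    - [0, 0, -0.4]
  turn:
    - [0, 0, 0]
    - [0, 0, 0]
    - [0, 0, 0]
    - [0, 0, 0]
    - [0, 0, 0]
    - [0, 0, 0]
    - [0, 0, 0]
    - [0, 0, 0]

```text
t: 17.2
tool_pos: [0.6357, -0.0832, 0.2632]
ee_rot: [-0.173, 0.718, 0.646, 0.193]
wrist_force: [-0.2, -0.1, -0.4]
gripper_width: 0.0602
gripper_force: 0.0
```

```bash
python3 pin.py; python3 -c "
from h import *
s=state();print(s['t'],s['tool_pos'],s['wrist_force'])
c=capture('scene');cv2.imwrite('pics/end.png',cv2.resize(c['pixels'][:,:,::-1],(800,600)))"
```

```text
scene [265.5 167.5] [ 7  8  2  6 12]
 plane point [0.60951665 0.17235559 0.09229972]
top [210.875 155.125] [10  6  3  3  8]
 plane point [0.60910772 0.1684448  0.0919584 ]
(array([0.60693606, 0.16813561, 0.0975858 ]), [np.float64(0.0007910832823196214), np.float64(0.00079108328231932)])
17.3 [ 0.63556923 -0.08280012  0.26274259] [ 0.15016404 -0.58886302  0.06009808]
```

View pics/end.png

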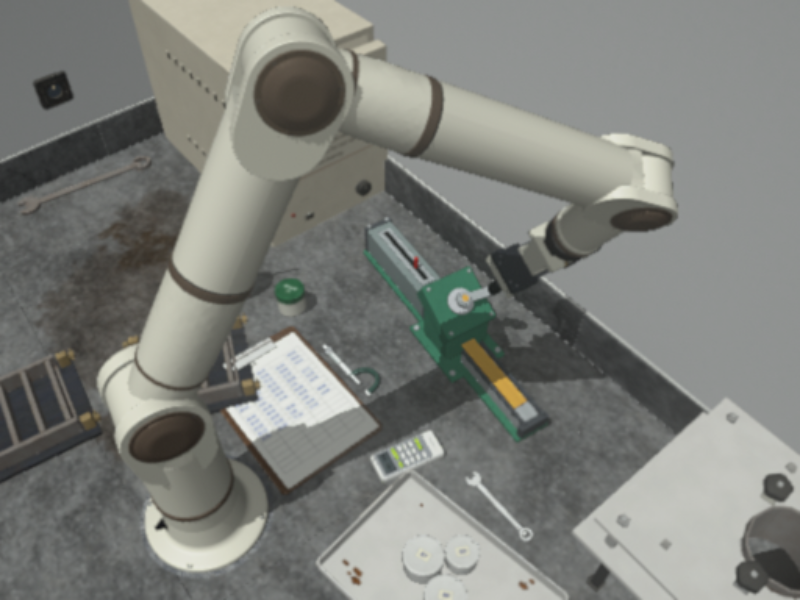

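The gripper is clear of the knob near (500,285). The pin is up at (417,262), and the bystanders in view haven't moved (the wash bottle is behind the arm). I'll hand in.

```bash
python3 -c "
from cell import *
print(finish_job())"
```

```text
the job is handed in; nothing more can be done
None
```

I wound the crank clockwise until the drag dropped at roughly 1.7 turns, stopped within about a quarter turn after that with the red pin up and steady, let go, backed clear, and handed the job in at about 17 s (no verdict was returned).

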